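# Rock the jar gate over to the free chute

## Robot

A 6-joint arm with a two-finger parallel gripper is mounted at the origin on the work surface. World frame = base frame: x ahead of the robot, y to its left, z up, the work surface at z = 0. Lengths are in mm, angles in rad, forces in N, time in s.
With the tool pointing down it reaches from about 375 to 925 mm from the base axis. Payload 5.7 kg.
Tool frame: the origin (TCP) lies at the very end of the fingers, on their centre line; the grasp point (between the pads) lies 19 mm behind it; z points along the fingers, x is the direction in which the jaws open and shut, and the axes are right-handed (so a half turn about z gives the same grasp; the last joint's range is limited). The gripper opens to 85 mm and grips with 20 to 120 N. Pads are 22 mm wide; open, the fingers measure 114 mm over their backs; the gripper's body (76 mm by 85 mm) begins 54 mm behind the grasp point. The pads swing forward as they close: fully open they stand 13 mm farther back than shut.
Start: joints at [1.122, 0.359, 1.51, -0, 1.272, -0.115], TCP at [196.573, 566.853, 231.267] pointing down, gripper open.
Joint ranges: [-2.97, 2.97], [-1.01, 2.36], [0.21, 2.38], [-0.96, 4.11], [0.2, 2.71], [-2.98, 2.98]. Speed limits (rad/s): [2.39, 2.39, 3.14, 3.14, 3.14, 3.14].

## Interface

Orientations are given as a 3x3 rotation matrix whose columns are the frame's x, y, z axes.
In Python, from bench import observe, get_image, job_done gives the robot as it stands.
- The arm moves only by the tool jog_arm, never from a script. Its argument "deltas" is a list of rows, each an object with "jaw": the gripper command: -1 is shut, 1 is fully open, values between are in proportion; "dp": the shift along the tool's x, y, z normalised to -1 to 1, where 1 is 0.1 m, a list of three; "roll": the turn about the tool's z normalised to -1 to 1, where 1 is 30 degrees. In form: [{"jaw": jaw, "dp": [x, y, z], "roll": roll}, ...]. A call has 1 to 12 rows; each row is the pose to reach, as a shift and turn from the pose commanded when the call began, along the tool's axes at that moment; what a row does not reach only later rows make up. A row lasts 1/12 s, in which the tool goes at most 41.7 mm and 7.16 degrees, less where a joint would pass 70% of its speed; a pose out of reach is approached as far as the arm can. A call with a number of a shift or a turn outside -1 to 1 is refused whole. A call with a gripper value outside its range is refused whole. The fingers move at their own pace and stop on an object; the grip force is fixed at half the most. Time passes only in rows, so rows that repeat a pose let the fingers close. It gives the time, the measured TCP pose, the force and the opening at its end, in the units of the state.
- observe(): the state, without advancing time (a new reading comes with each control period).
- get_image(name): name is "scene" or "top" or "wrist"; returns a dict with "color" (384x512x3 uint8, blue, green, red), "range_z" (384x512 float32, mm along the optical axis (not along the pixel's ray), 0 where there is no reading), "vfov" (degrees; the focal length in pixels is half the picture's height over the tangent of half this angle, whatever the lens; pixels are square), "cx", "cy" (the principal point, pixels), "world_from_camera" (4x4, takes a point from camera to world coordinates). Camera axes: x right, y down, z forward; pixel columns grow to the right and rows downward; lengths in mm; the calibration is good to about 2 mm. A picture is of the moment at which its call begins.
- job_done(): hands the job in, once; it reports no verdict.
The state is a dict: "time": time; "joint_pos": joint angles; "qd": joint speeds; "tau": joint torques, N m; "eef_pos": TCP position; "tool_rot": TCP orientation; "force": force on the tool from outside, world axes, zero at the start; "torque": the same for the moment, N m; "finger_gap": finger opening in mm.
Only numpy, scipy, OpenCV 4.12 (cv2) and the standard library are available. Lean on these libraries where they do the work, as an engineer would, in place of code of your own. Each camera call takes 0.05 s, during which the arm holds its last target.

## Task

One chute of the jar feeder is already full of jars, so send the two jars waiting on the green seesaw gate down the other chute. First push the red shutter by its knob fully open to the side, out of that chute's mouth; then press the blue pad at the raised end of the seesaw down so that it rocks right over and both jars roll into the yellow tray, and leave the gate over and the shutter open. Only push with the fingertips: do not touch the jars, lift nothing, and leave everything else on the table where it is.

Things in the scene. Friction and masses are not known exactly. Their poses are not given: they have to be found in the camera images.
- feeder: the fixed jar feeder: a line of chute, seesaw gate and chute on a grey base board 150 mm (x) by 440 mm (y). Origin: middle of the base's underside on the table. Its y axis runs along the line of rolling: the full chute (closed by a fixed grey stop) lies at +y, to the robot's left, the free chute and the yellow tray at -y. Its x axis crosses the lane and points roughly away from the robot. It stands turned by up to about 0.5 rad
- pivot (a point): the seesaw's pivot axis (along the feeder's x), 105 mm above the table, at the middle of the gate's deck
- gate (a joint): rad: tilt of the green seesaw gate, a trough 204 mm long along the feeder's y and 74 mm wide over its cheeks, whose cheeks rise 23 mm above the deck. 0 = as at the start, lowered at the full side (+y), raised at the free side (-y); 0.40 = rocked right over, resting on its stop, lowered at the free side. It has friction and stays where it is left when empty; with the jars on it, it tips back unless it is past level. Pressing it over at the pad takes about 2 to 4 N
- pad_free (a point): centre of the top face of the blue press pad at the raised (-y) end of the gate; the pad is 44 mm (x) by 40 mm (y) and 8 mm thick on an outrigger at the robot side of the lane (85 mm to -x of the pivot). Top face about 151 mm above the table at the start; when the gate is right over it is about 118 mm above the table (33 mm lower) and 12 mm further to -y. It moves with the gate. A like pad at the +y end is the lowered one
- shutter (a joint): m: the red shutter, an upright plate 66 mm wide and 6 mm thick that closes the free chute's mouth just beyond the gate's -y end. 0 = shut, 0.076 = fully open, slid towards the feeder's +x (away from the robot), at its stop. Friction of about 1.5 N; it stays where it is left; it starts up to 8 mm open
- shutter_knob (a point): centre of the top of the shutter's knob, 188 mm above the table, over the middle of the plate: a red knob 20 mm in diameter and 22 mm tall on an upright steel stem 14 mm in diameter, which stands free for about 45 mm below the knob. The raised end of the gate's cheeks (about 148 mm above the table) ends 15 mm to +y of the stem. It moves with the shutter
- jar1: first of the two jars that wait on the gate, lying across the lane at the lowered end against a fixed grey stop: glass jar with brass lid, 43 mm diameter, 58 mm long, about 0.12 kg; origin at its middle
- jar2: second jar on the gate, lying against the first: glass jar with brass lid, 43 mm diameter, 58 mm long, about 0.12 kg; origin at its middle
- tray: fixed yellow tray at the foot of the free chute, 110 mm (x) by 140 mm (y), floor 6 mm, walls 80 mm tall, 34 mm under the chute; origin: centre of its underside; axes as the feeder's
- jar3: jar lying in the full chute, not to be moved: glass jar with brass lid, 43 mm diameter, 58 mm long, about 0.12 kg; origin at its middle
- jar4: the other jar lying in the full chute: glass jar with brass lid, 43 mm diameter, 58 mm long, about 0.12 kg; origin at its middle
- spare1: upright jar on the table at the robot side of the feeder, 43 mm diameter, 58 mm tall, origin under its centre; not to be moved
- spare2: upright jar on the table beyond the feeder, the same
- carton: white carton 75 x 75 x 90 mm tall, origin under its centre; not to be moved
- label_roll: roll of blank labels, 80 mm diameter, 50 mm tall, origin under its centre; not to be moved
- brush: hand brush lying on the table; not to be moved
There are look-alikes about, which are no part of the job. Leave any black look-alike of the jar1 alone. What is shaped like the jar2 but black is not meant.

How it is judged:
By the outcome, as a careful person would: the job done as asked, in the order asked, and still so for the second after the job is handed in, with the robot touching nothing.
It also fails if it takes over 48 s, if anything falls off the work surface, if the arm or the gripper's body presses on something with over 40 N, if the wrist force passes 120 N, or if a joint passes its speed limit or range.

## Working session

There is one attempt and no reset: what is moved stays moved. The work goes in short steps, Python scripts to look and compute and a tool call to move; the robot and the scene stay as the last step left them, time stands still between calls to the robot, and variables do not carry over. Pictures are saved under pics/ and viewed, and the job is handed in when it is done.

Besides the shell and the picture viewer there is one more tool, called after "Emit:" as name(argument=value, ...), one argument or row to a line, values as JSON. jog_arm: Moves the arm, as the interface text tells. Scaled input: -1 to 1 covers 0.1 m each way for a shift and 30 degrees each way for a turn. Its arguments: {"type":"object","properties":{"deltas":{"type":"array","items":{"type":"object","properties":{"jaw":{"type":"number"},"dp":{"type":"array","items":{"type":"number","minimum":-1,"maximum":1}},"roll":{"type":"number","minimum":-1,"maximum":1}}}}},"required":["deltas"]}

```bash
mkdir -p pics; ls; cat > h.py <<'E'
import numpy as np,cv2
from bench import observe,get_image,job_done
def snap(n,f):
    d=get_image(n);cv2.imwrite('pics/'+f+'.png',d['color']);np.savez('pics/'+f+'.npz',**d);return d
def load(f): return dict(np.load('pics/'+f+'.npz'))
def K(d):
    f=d['color'].shape[0]/2/np.tan(np.radians(float(d['vfov']))/2);return f,float(d['cx']),float(d['cy'])
def pts(d):
    f,cx,cy=K(d);z=d['range_z'].astype(float);v,u=np.mgrid[:z.shape[0],:z.shape[1]]
    P=np.stack([(u-cx)/f*z,(v-cy)/f*z,z,np.ones_like(z)],-1)@d['world_from_camera'].T
    P[z<=0]=np.nan
    return P[...,:3]
def ray(d,u,v,h):
    f,cx,cy=K(d);M=d['world_from_camera'];r=M[:3,:3]@np.array([(u-cx)/f,(v-cy)/f,1]);o=M[:3,3];return o+r*(h-o[2])/r[2]
E
python3 - <<'E'
from h import *
for n in('scene','top'): d=snap(n,n+'0'); print(n,d['world_from_camera'].round(3).tolist(),d['vfov'])
print(observe())
E
```

```text
pics
scene [[-0.577, 0.506, -0.641, 1291.696], [0.817, 0.341, -0.466, 535.444], [-0.017, -0.792, -0.61, 824.702], [0.0, 0.0, 0.0, 1.0]] 55.45795102211528
top [[0.008, -0.984, 0.179, 321.971], [-1.0, -0.008, 0.006, 3.427], [-0.004, -0.179, -0.984, 1507.458], [0.0, 0.0, 0.0, 1.0]] 50.722212365335984
{'time': 0.1, 'joint_pos': array([ 1.12189895e+00,  3.59457192e-01,  1.51136346e+00,  3.16089666e-06,
        1.27250082e+00, -1.15101198e-01]), 'qd': array([-0.00016345, -0.00015456, -0.00152147,  0.00160517,  0.00161169,
        0.00172145]), 'tau': array([-5.69982894e-04, -5.28655457e+01, -2.79350495e+01, -2.14256534e-04,
        5.06682511e-03, -1.18273093e-05]), 'eef_pos': array([196.30835278, 566.30431968, 230.50828778]), 'tool_rot': array([[ 3.27632268e-01,  9.44805022e-01, -7.52981065e-04],
       [ 9.44803762e-01, -3.27633071e-01, -1.55622569e-03],
       [-1.71703135e-03, -2.01549590e-04, -9.99998506e-01]]), 'force': array([-0.40908408, -1.027223  , -0.76070591]), 'torque': array([-0.02710898,  0.0102163 , -0.00281827]), 'finger_gap': 85.44971978399504}
```

View pics/scene0.png

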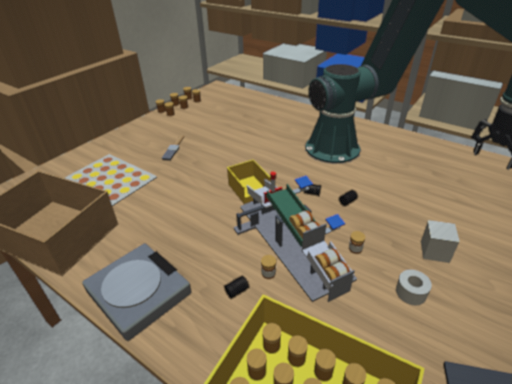

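View pics/top0.png

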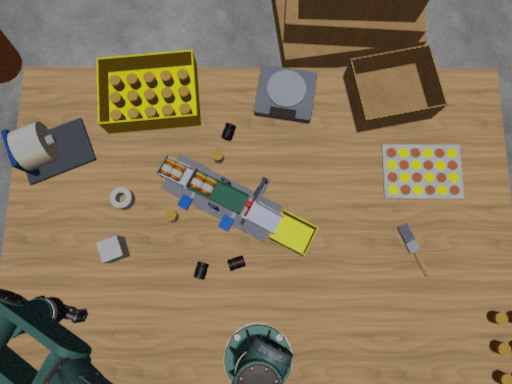

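The scene shows the feeder with a red knob near (272,176) and blue pads near (304,183) and (335,222). In the top view the pads are at about (186,202) and (226,222), and the knob is near (248,210). I'll measure these next.

```bash
python3 - <<'E'
from h import *
for n in('top','scene'):
    d=load(n+'0');P=pts(d);hsv=cv2.cvtColor(d['color'],cv2.COLOR_BGR2HSV)
    reg=(P[...,0]>300)&(P[...,0]<850)&(abs(P[...,1])<450)&(P[...,2]>20)
    for c,lo,hi in(('blue',(105,120,60),(130,255,255)),('red',(0,170,60),(6,255,255)),('red2',(172,150,60),(180,255,255)),('green',(60,80,30),(95,255,255)),('yellow',(24,150,80),(32,255,255))):
        m=(cv2.inRange(hsv,lo,hi)>0)&reg
        k,l,s,ce=cv2.connectedComponentsWithStats(m.astype(np.uint8))
        for i in range(1,k):
            if s[i,4]>=6:
                q=P[l==i];u,v=ce[i]
                print(n,c,s[i],ce[i].round(1),'med',np.median(q,0).round(),'min',q.min(0).round(),'max',q.max(0).round())
                if c=='blue':
                    for h in(151,100): print('   ray',h,ray(d,u,v,h).round(1))
                if c[:3]=='red':print('   ray188',ray(d,u,v,188).round(1), ray(d,u,v,177).round(1))
    im=d['color']; 
    if n=='top': c=im[140:270,140:330]
    else: c=im[150:310,220:370]
    cv2.imwrite('pics/crop_'+n+'.png',cv2.resize(c,None,fx=4 if n=='top' else 3.7,fy=4 if n=='top' else 3.7,interpolation=cv2.INTER_CUBIC))
E
```

```text
top blue [178 195  15  15 126] [184.6 201.6] med [535. 259. 117.] min [509. 235.  85.] max [560. 282. 126.]
   ray 151 [530.  252.2 151. ]
   ray 100 [537.9 261.5 100. ]
top blue [219 215  15  16 141] [225.9 222.5] med [459. 110. 151.] min [435.  87. 115.] max [486. 134. 159.]
   ray 151 [460.1 110.7 151. ]
   ray 100 [465.2 114.7 100. ]
top red [246 201   7   6  26] [248.5 203.5] med [521.  35. 186.] min [511.  24. 109.] max [538.  43. 192.]
   ray188 [519.6  34.6 188. ] [521.2  34.8 177. ]
top red [245 209   4   6   7] [246.3 211.7] med [500.  44. 122.] min [493.  38. 113.] max [512.  48. 126.]
   ray188 [492.4  41.7 188. ] [493.8  42.  177. ]
top green [188 179  60  34 748] [226.9 196.1] med [557. 109. 113.] min [497.  41.  60.] max [617. 252. 149.]
top yellow [136 116  45   6  79] [155.8 118.4] med [841. 375. 109.] min [832. 290. 103.] max [850. 450. 115.]
top yellow [269 210  49  46 209] [299.1 232.4] med [ 440. -155.   76.] min [ 356. -205.   20.] max [514. -36.  87.]
scene blue [296 176  16  12 121] [303.4 181.8] med [467. 114. 150.] min [442.  90. 143.] max [490. 136. 157.]
 
[... 309 characters left out ...]
  32. 173.] max [534.  45. 190.]
   ray188 [531.9  42.3 188. ] [518.8  33.8 177. ]
scene red [276 187   5   4   9] [278.1 188.6] med [507.  48. 121.] min [499.  44. 119.] max [517.  50. 125.]
   ray188 [582.1  93.5 188. ] [569.9  85.9 177. ]
scene green [268 187  38  57 699] [286.5 206.1] med [553. 109. 117.] min [500.  48.  95.] max [654. 215. 146.]
scene yellow [245 160  25  18  50] [259.2 168. ] med [ 391. -106.   77.] min [ 361. -172.   71.] max [422. -46.  85.]
scene yellow [228 163  22  35 107] [237.3 178.6] med [ 487. -149.   75.] min [ 401. -205.   20.] max [522. -76.  82.]
scene yellow [309 316  46  24 143] [334.5 328.9] med [845. 409. 110.] min [838. 347. 103.] max [850. 450. 113.]
```

View pics/crop_top.png

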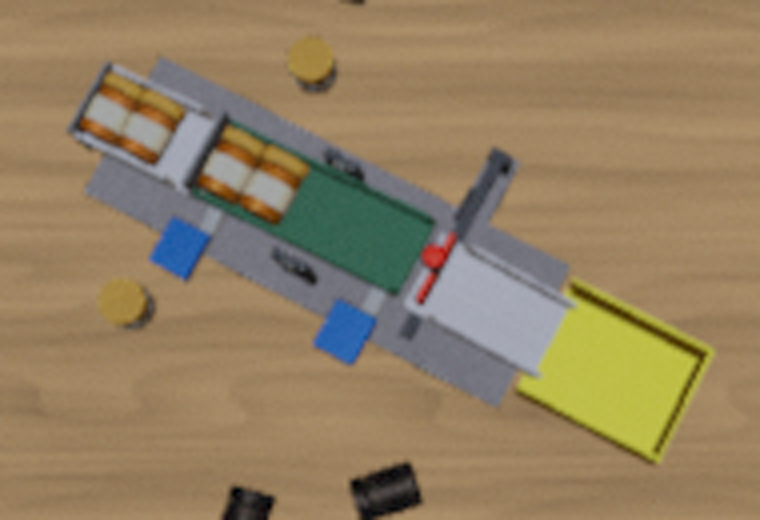

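View pics/crop_scene.png

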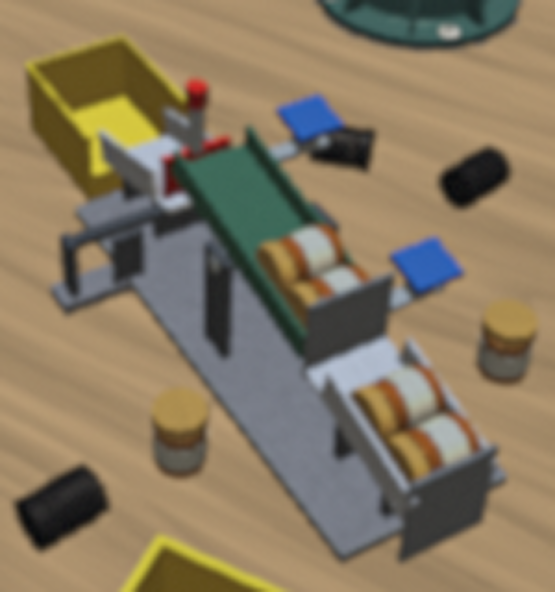

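Emit:
jog_arm(
  deltas=[
    {"jaw":-1,"dp":[-0.25,0.25,0],"roll":0.12},
    {"jaw":-1,"dp":[-0.5,0.5,0],"roll":0.25},
    {"jaw":-1,"dp":[-0.75,0.75,0],"roll":0.25},
    {"jaw":-1,"dp":[-1,1,0],"roll":0.25},
    {"jaw":-1,"dp":[-1,1,0],"roll":0.25},
    {"jaw":-1,"dp":[-1,1,0],"roll":0.25},
  ],
)

```text
time: 0.6
eef_pos: [258.6, 438.1, 231.1]
tool_rot: [[0.451, 0.893, -0.001], [0.893, -0.451, -0.001], [-0.001, -0.0, -1.0]]
force: [0.3, -0.0, 0.8]
finger_gap: 12.2
```

Emit:
jog_arm(
  deltas=[
    {"jaw":-1,"dp":[-0.2,0.3,0],"roll":0},
    {"jaw":-1,"dp":[-0.4,0.6,0],"roll":0},
    {"jaw":-1,"dp":[-0.6,0.9,0],"roll":0},
    {"jaw":-1,"dp":[-0.6,0.9,0],"roll":0},
  ],
)

```text
time: 0.93
eef_pos: [313.7, 342.4, 231.1]
tool_rot: [[0.45, 0.893, 0.001], [0.893, -0.45, -0.003], [-0.002, 0.002, -1.0]]
force: [-0.1, -1.4, 0.3]
finger_gap: -0.2
```

Emit:
jog_arm(
  deltas=[
    {"jaw":-1,"dp":[-0.2,0.3,0],"roll":0},
    {"jaw":-1,"dp":[-0.4,0.6,0],"roll":0},
    {"jaw":-1,"dp":[-0.6,0.9,0],"roll":0},
    {"jaw":-1,"dp":[-0.6,0.9,0],"roll":0},
  ],
)

```text
time: 1.27
eef_pos: [368.3, 248.8, 231.4]
tool_rot: [[0.451, 0.893, 0.002], [0.893, -0.451, -0.002], [-0.001, 0.003, -1.0]]
force: [-0.0, 0.2, 0.3]
finger_gap: -0.1
```

Emit:
jog_arm(
  deltas=[
    {"jaw":-1,"dp":[-0.2,0.3,0],"roll":0},
    {"jaw":-1,"dp":[-0.4,0.6,0],"roll":0},
    {"jaw":-1,"dp":[-0.6,0.9,0],"roll":0},
    {"jaw":-1,"dp":[-0.6,0.9,0],"roll":0},
  ],
)

```text
time: 1.6
eef_pos: [422.8, 154.9, 231.7]
tool_rot: [[0.451, 0.893, 0.003], [0.893, -0.451, -0.002], [-0.0, 0.004, -1.0]]
force: [0.8, 1.0, 0.1]
finger_gap: 0.2
```

```bash
python3 - <<'E'
from h import *
d=snap('wrist','w1');print(d['world_from_camera'].round(3).tolist())
E
```

```text
[[0.451, 0.859, 0.244, 361.454], [0.893, -0.434, -0.122, 184.915], [0.001, 0.273, -0.962, 375.066], [0.0, 0.0, 0.0, 1.0]]
```

View pics/w1.png

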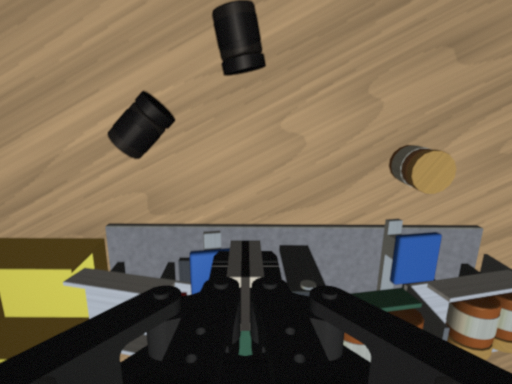

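```bash
python3 - <<'E'
from h import *
d=load('w1');P=pts(d);hsv=cv2.cvtColor(d['color'],cv2.COLOR_BGR2HSV)
m=cv2.inRange(hsv,(105,120,60),(130,255,255));m[:,:350]=0
q=P[m>0];q=q[q[:,2]>100];print(np.median(q,0),q.mean(0))
a=ray(d,108,226,12);b=ray(d,479,228,12);print(a,b,np.hypot(*(a-b)[:2]),(b-a)/np.linalg.norm(b-a))
E
```

```text
[535.71249296 257.26960764 118.95333761] [536.1723447  257.39814993 118.78234381]
[409.61114517 -16.9017431   12.        ] [606.0935913  366.36351346  12.        ] 430.6943330519037 [4.56199283e-01 8.89877640e-01 1.31980884e-16]
```

Emit:
jog_arm(
  deltas=[
    {"jaw":-1,"dp":[-0.2,0.33,0],"roll":0},
    {"jaw":-1,"dp":[-0.4,0.66,0],"roll":0},
    {"jaw":-1,"dp":[-0.63,1.0,0],"roll":0},
    {"jaw":-1,"dp":[-0.63,1.0,0],"roll":0},
    {"jaw":-1,"dp":[-0.63,1.0,0.2],"roll":0},
    {"jaw":-1,"dp":[-0.63,1.0,0.4],"roll":0},
    {"jaw":-1,"dp":[-0.63,1.0,0.6],"roll":0},
    {"jaw":-1,"dp":[-0.63,1.0,0.6],"roll":0},
    {"jaw":-1,"dp":[-0.63,1.0,0.6],"roll":0},
  ],
)

```text
time: 2.4
eef_pos: [479.1, 58.3, 170.6]
tool_rot: [[0.447, 0.895, -0.003], [0.895, -0.447, 0.001], [-0.001, -0.003, -1.0]]
force: [0.5, -0.2, -0.3]
finger_gap: -0.4
```

```bash
python3 - <<'E'
from h import *
o=observe();print(o['eef_pos'],o['force'])
for n,(a,b,c,e),k in(('top',(160,260,190,310),6),('scene',(130,250,220,370),5)):
    d=snap(n,n+'2');cv2.imwrite('pics/%s2c.png'%n,cv2.resize(d['color'][a:b,c:e],None,fx=k,fy=k,interpolation=cv2.INTER_CUBIC))
E
```

```text
[479.14242882  58.27957314 170.57687469] [ 0.51163034 -0.23291894 -0.27173084]
```

View pics/scene2c.png

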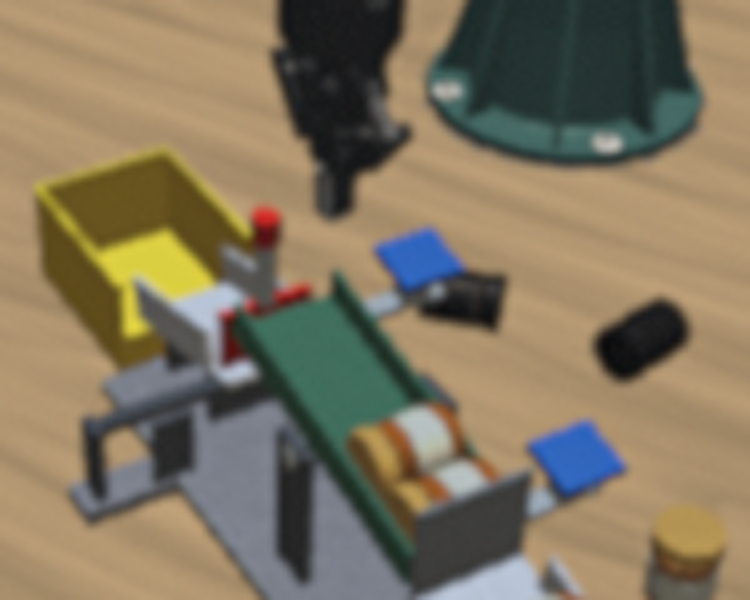

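View pics/top2c.png

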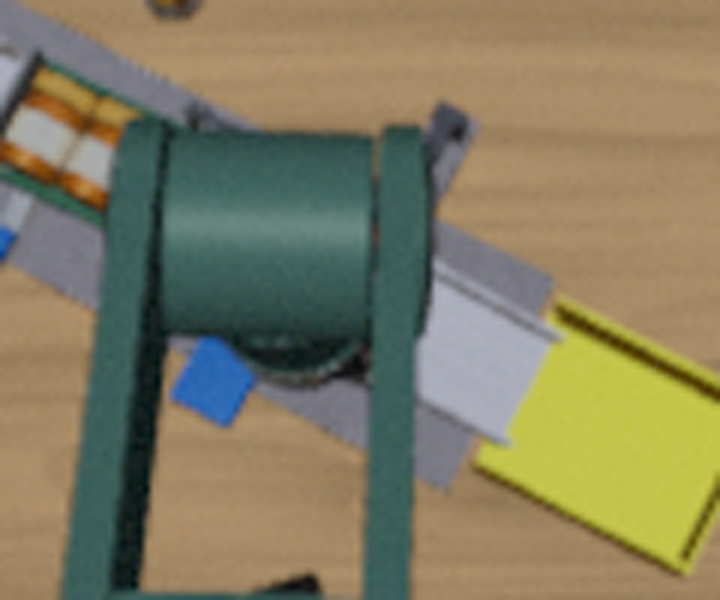

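Emit:
jog_arm(
  deltas=[
    {"jaw":-1,"dp":[-0.02,0.1,0],"roll":0},
    {"jaw":-1,"dp":[-0.02,0.2,0],"roll":0},
    {"jaw":-1,"dp":[-0.02,0.3,0],"roll":0},
    {"jaw":-1,"dp":[-0.02,0.4,0],"roll":0},
    {"jaw":-1,"dp":[-0.02,0.4,0],"roll":0},
  ],
)

```text
time: 2.92
eef_pos: [518.0, 35.6, 171.8]
tool_rot: [[0.449, 0.893, 0.003], [0.893, -0.449, -0.001], [0.001, 0.003, -1.0]]
force: [0.3, 0.2, 0.2]
finger_gap: 0.0
```

```bash
python3 - <<'E'
from h import *
o=observe();print(o['eef_pos'],o['force'])
for n,(a,b,c,e),k in(('scene',(130,250,220,370),5),):
    d=snap(n,n+'3');cv2.imwrite('pics/%s3c.png'%n,cv2.resize(d['color'][a:b,c:e],None,fx=k,fy=k,interpolation=cv2.INTER_CUBIC))
E
```

```text
[517.98151966  35.59254635 171.80839042] [0.30120749 0.16728586 0.17040668]
```

View pics/scene3c.png

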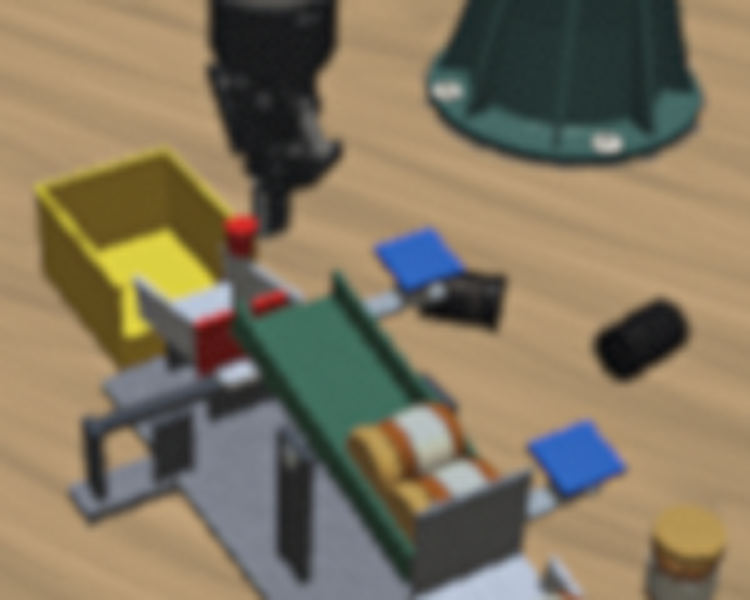

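The shutter slides with the finger against the knob (knob at about (240,230) in the crop). I'll keep pushing.

Emit:
jog_arm(
  deltas=[
    {"jaw":-1,"dp":[0,0.1,0],"roll":0},
    {"jaw":-1,"dp":[0,0.2,0],"roll":0},
    {"jaw":-1,"dp":[0,0.3,0],"roll":0},
    {"jaw":-1,"dp":[0,0.4,0],"roll":0},
    {"jaw":-1,"dp":[0,0.44,0],"roll":0},
    {"jaw":-1,"dp":[0,0.44,0],"roll":0},
  ],
)

```text
time: 3.47
eef_pos: [556.1, 16.4, 171.3]
tool_rot: [[0.449, 0.894, 0.002], [0.894, -0.449, -0.0], [0.0, 0.002, -1.0]]
force: [-0.4, 0.2, -0.2]
finger_gap: 0.3
```

Emit:
jog_arm(
  deltas=[
    {"jaw":-1,"dp":[0,0.03,0],"roll":0},
    {"jaw":-1,"dp":[0,0.06,0],"roll":0},
    {"jaw":-1,"dp":[0,0.06,0],"roll":0},
  ],
)

```text
time: 3.72
eef_pos: [560.0, 14.4, 171.3]
tool_rot: [[0.448, 0.894, 0.0], [0.894, -0.448, -0.0], [0.0, 0.0, -1.0]]
force: [0.7, -0.1, 0.6]
finger_gap: -0.2
```

Emit:
jog_arm(
  deltas=[
    {"jaw":-1,"dp":[0,0.03,0],"roll":0},
    {"jaw":-1,"dp":[0,0.06,0],"roll":0},
    {"jaw":-1,"dp":[0,0.06,0],"roll":0},
  ],
)

```text
time: 3.97
eef_pos: [565.5, 11.6, 171.4]
tool_rot: [[0.448, 0.894, 0.0], [0.894, -0.448, -0.0], [-0.0, 0.0, -1.0]]
force: [-0.3, -0.6, -1.2]
finger_gap: -0.2
```

Emit:
jog_arm(
  deltas=[
    {"jaw":-1,"dp":[0,0.02,0],"roll":0},
    {"jaw":-1,"dp":[0,0.04,0],"roll":0},
    {"jaw":-1,"dp":[0,0.04,0],"roll":0},
  ],
)

```text
time: 4.22
eef_pos: [569.0, 9.8, 171.3]
tool_rot: [[0.448, 0.894, 0.0], [0.894, -0.448, -0.0], [-0.0, 0.0, -1.0]]
force: [-0.4, -0.7, 0.2]
finger_gap: 0.1
```

```bash
python3 - <<'E'
from h import *
o=observe();print(o['eef_pos'],o['force'])
for n,(a,b,c,e),k in(('scene',(130,250,220,370),5),):
    d=snap(n,n+'4');cv2.imwrite('pics/%s4c.png'%n,cv2.resize(d['color'][a:b,c:e],None,fx=k,fy=k,interpolation=cv2.INTER_CUBIC))
E
```

```text
[568.97578774   9.81073248 171.347834  ] [-0.41204389 -0.68098608  0.15020916]
```

View pics/scene4c.png

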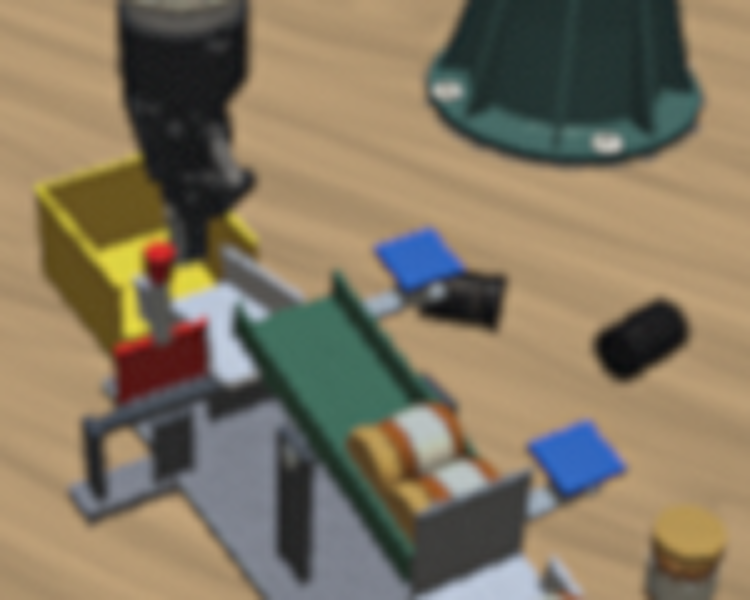

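```bash
cat >> h.py <<'E'
def knob(f):
    d=load(f);P=pts(d);hsv=cv2.cvtColor(d['color'],cv2.COLOR_BGR2HSV)
    m=(cv2.inRange(hsv,(0,170,60),(6,255,255))>0)&(P[...,2]>165)&(P[...,0]>300)&(P[...,0]<800)&(abs(P[...,1])<300)
    v,u=np.nonzero(m);return ray(d,u.mean(),v.mean(),179),len(u)
E
python3 - <<'E'
from h import *
k0=knob('scene0')[0]
for f in('scene0','scene2','scene3','scene4'):
    k,n=knob(f);print(f,k,n,(k-k0)[:2]@[.894,-.449])
E
```

```text
scene0 [521.19807879  35.33223576 179.        ] 25 0.0
scene2 [521.91884742  35.55211037 179.        ] 26 0.5456434527811542
scene3 [538.93099306  28.21166113 179.        ] 31 19.050363365910588
scene4 [586.64293217   2.38430302 179.        ] 22 73.30132071912628
```

Emit:
jog_arm(
  deltas=[
    {"jaw":-1,"dp":[0,0.015,0],"roll":0},
    {"jaw":-1,"dp":[0,0.03,0],"roll":0},
    {"jaw":-1,"dp":[0,0.03,0],"roll":0},
  ],
)

```text
time: 4.52
eef_pos: [569.2, 9.7, 171.2]
tool_rot: [[0.448, 0.894, -0.004], [0.894, -0.448, 0.002], [-0.0, -0.005, -1.0]]
force: [-5.8, 3.7, 5.4]
finger_gap: 0.1
```

Emit:
jog_arm(
  deltas=[
    {"jaw":-1,"dp":[0,0.015,0],"roll":0},
    {"jaw":-1,"dp":[0,0.03,0],"roll":0},
    {"jaw":-1,"dp":[0,0.03,0],"roll":0},
  ],
)

```text
time: 4.77
eef_pos: [569.4, 9.6, 171.0]
tool_rot: [[0.448, 0.894, -0.009], [0.894, -0.448, 0.004], [-0.001, -0.01, -1.0]]
force: [-12.9, 8.4, 10.7]
finger_gap: -0.3
```

The force rose to about 15 N with no more travel, so the shutter is at its stop. Next I back off, rise and move over the pad.

Emit:
jog_arm(
  deltas=[
    {"jaw":-1,"dp":[0,-0.1,0],"roll":0},
    {"jaw":-1,"dp":[0,-0.25,0],"roll":0},
    {"jaw":-1,"dp":[0,-0.25,-0.2],"roll":0},
    {"jaw":-1,"dp":[0,-0.25,-0.4],"roll":0},
    {"jaw":-1,"dp":[0,-0.25,-0.5],"roll":0},
    {"jaw":-1,"dp":[0.1,-0.5,-0.5],"roll":0},
    {"jaw":-1,"dp":[0.2,-0.75,-0.5],"roll":0},
    {"jaw":-1,"dp":[0.3,-1,-0.5],"roll":0},
    {"jaw":-1,"dp":[0.4,-1,-0.5],"roll":0},
    {"jaw":-1,"dp":[0.4,-1,-0.5],"roll":0},
  ],
)

```text
time: 5.6
eef_pos: [502.9, 89.3, 221.6]
tool_rot: [[0.446, 0.895, 0.002], [0.895, -0.446, 0.0], [0.001, 0.001, -1.0]]
force: [0.8, -0.5, 1.0]
finger_gap: 0.0
```

```bash
python3 - <<'E'
from h import *
o=observe();print(o['eef_pos'],o['force']);p=o['eef_pos'];R=o['tool_rot']
d=snap('scene','scene5');k=knob('scene5');print(k,(k[0]-knob('scene0')[0])[:2]@[.894,-.449])
print('to pad',R.T@(np.array([460,110.5,151])-p))
E
```

```text
[502.94413118  89.31707508 221.56301303] [ 0.78720738 -0.46086127  1.01582736]
(array([587.92752844,   2.49309294, 179.        ]), 19) 74.40090311333331
to pad [ -0.29815756 -47.98728627  70.49244624]
```

Emit:
jog_arm(
  deltas=[
    {"jaw":-1,"dp":[0,-0.24,0],"roll":0},
    {"jaw":-1,"dp":[0,-0.48,0],"roll":0},
    {"jaw":-1,"dp":[0,-0.48,0.2],"roll":0},
    {"jaw":-1,"dp":[0,-0.48,0.4],"roll":0},
    {"jaw":-1,"dp":[0,-0.48,0.6],"roll":0},
    {"jaw":-1,"dp":[0,-0.48,0.6],"roll":0},
    {"jaw":-1,"dp":[0,-0.48,0.6],"roll":0},
  ],
)

```text
time: 6.23
eef_pos: [459.8, 108.6, 160.7]
tool_rot: [[0.449, 0.894, -0.002], [0.894, -0.449, -0.001], [-0.001, -0.001, -1.0]]
force: [0.1, -0.2, 0.6]
finger_gap: 0.1
```

```bash
python3 - <<'E'
from h import *
o=observe();print(o['eef_pos'],o['force'])
d=snap('scene','scene6');cv2.imwrite('pics/scene6c.png',cv2.resize(d['color'][130:250,220:370],None,fx=5,fy=5,interpolation=cv2.INTER_CUBIC))
E
```

```text
[459.79166506 108.55347821 160.74096228] [ 0.09994989 -0.24031255  0.62154781]
```

View pics/scene6c.png

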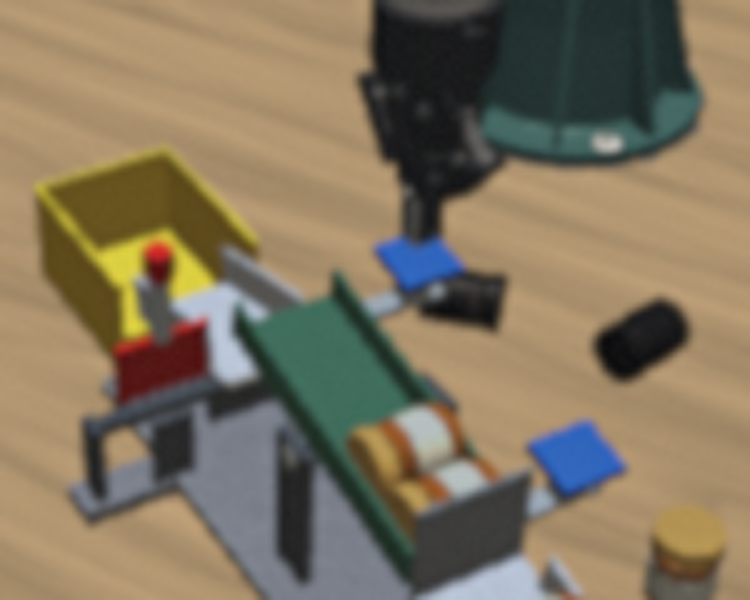

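Emit:
jog_arm(
  deltas=[
    {"jaw":-1,"dp":[0,0.03,0.05],"roll":0},
    {"jaw":-1,"dp":[0,0.03,0.1],"roll":0},
    {"jaw":-1,"dp":[-0.01,0.03,0.13],"roll":0},
    {"jaw":-1,"dp":[-0.02,0.03,0.16],"roll":0},
    {"jaw":-1,"dp":[-0.03,0.03,0.19],"roll":0},
    {"jaw":-1,"dp":[-0.04,0.03,0.22],"roll":0},
    {"jaw":-1,"dp":[-0.05,0.03,0.25],"roll":0},
    {"jaw":-1,"dp":[-0.06,0.03,0.28],"roll":0},
    {"jaw":-1,"dp":[-0.08,0.03,0.32],"roll":0},
    {"jaw":-1,"dp":[-0.09,0.03,0.36],"roll":0},
    {"jaw":-1,"dp":[-0.1,0.03,0.4],"roll":0},
    {"jaw":-1,"dp":[-0.1,0.03,0.42],"roll":0},
  ],
)

```text
time: 7.28
eef_pos: [457.1, 98.9, 118.5]
tool_rot: [[0.448, 0.894, -0.001], [0.894, -0.448, -0.0], [-0.001, -0.001, -1.0]]
force: [-0.1, -1.2, 1.9]
finger_gap: 0.1
```

Emit:
jog_arm(
  deltas=[
    {"jaw":-1,"dp":[0,0,0.02],"roll":0},
    {"jaw":-1,"dp":[0,0,0.03],"roll":0},
    {"jaw":-1,"dp":[0,0,0.03],"roll":0},
    {"jaw":-1,"dp":[0,0,0.03],"roll":0},
  ],
)

```text
time: 7.62
eef_pos: [457.4, 99.0, 117.7]
tool_rot: [[0.448, 0.894, -0.0], [0.894, -0.448, -0.0], [-0.001, -0.0, -1.0]]
force: [-4.9, -0.7, 24.1]
finger_gap: 0.6
```

```bash
python3 - <<'E'
from h import *
o=observe();print(o['eef_pos'],o['force'])
d=snap('scene','scene7');cv2.imwrite('pics/scene7c.png',cv2.resize(d['color'][130:250,220:370],None,fx=5,fy=5,interpolation=cv2.INTER_CUBIC))
E
```

```text
[457.37971008  98.96087756 117.70649997] [-4.94598287 -0.66984139 24.08304965]
```

View pics/scene7c.png

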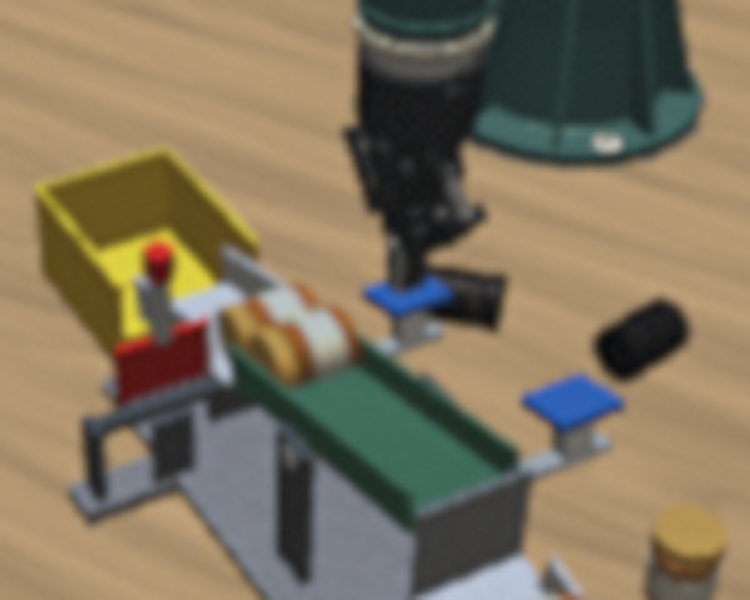

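The gate is on its stop at 24 N and the jars are rolling. I'll hold with less force while they go.

Emit:
jog_arm(
  deltas=[
    {"jaw":-1,"dp":[0,0,-0.03],"roll":0},
    {"jaw":-1,"dp":[0,0,-0.03],"roll":0},
    {"jaw":-1,"dp":[0,0,-0.03],"roll":0},
    {"jaw":-1,"dp":[0,0,-0.03],"roll":0},
    {"jaw":-1,"dp":[0,0,-0.03],"roll":0},
    {"jaw":-1,"dp":[0,0,-0.03],"roll":0},
    {"jaw":-1,"dp":[0,0,-0.03],"roll":0},
    {"jaw":-1,"dp":[0,0,-0.03],"roll":0},
    {"jaw":-1,"dp":[0,0,-0.03],"roll":0},
    {"jaw":-1,"dp":[0,0,-0.03],"roll":0},
    {"jaw":-1,"dp":[0,0,-0.03],"roll":0},
    {"jaw":-1,"dp":[0,0,-0.03],"roll":0},
  ],
)

```text
time: 8.67
eef_pos: [457.8, 99.0, 119.3]
tool_rot: [[0.448, 0.894, -0.0], [0.894, -0.448, -0.0], [-0.0, 0.0, -1.0]]
force: [0.5, 0.0, 0.5]
finger_gap: 0.0
```

Emit:
jog_arm(
  deltas=[
    {"jaw":-1,"dp":[0,0,0],"roll":0},
    {"jaw":-1,"dp":[0,0,0],"roll":0},
    {"jaw":-1,"dp":[0,0,0],"roll":0},
    {"jaw":-1,"dp":[0,0,0],"roll":0},
    {"jaw":-1,"dp":[0,0,0],"roll":0},
    {"jaw":-1,"dp":[0,0,0],"roll":0},
  ],
)

```text
time: 9.17
eef_pos: [457.9, 99.1, 119.3]
tool_rot: [[0.448, 0.894, -0.0], [0.894, -0.448, -0.0], [-0.0, 0.0, -1.0]]
force: [0.5, 0.6, -0.9]
finger_gap: 0.3
```

```bash
python3 - <<'E'
from h import *
o=observe();print(o['eef_pos'],o['force'])
d=snap('scene','scene8');cv2.imwrite('pics/scene8c.png',cv2.resize(d['color'][130:250,220:370],None,fx=5,fy=5,interpolation=cv2.INTER_CUBIC))
E
```

```text
[457.85060612  99.05741417 119.31077128] [ 0.52069366  0.61844024 -0.89917511]
```

View pics/scene8c.png

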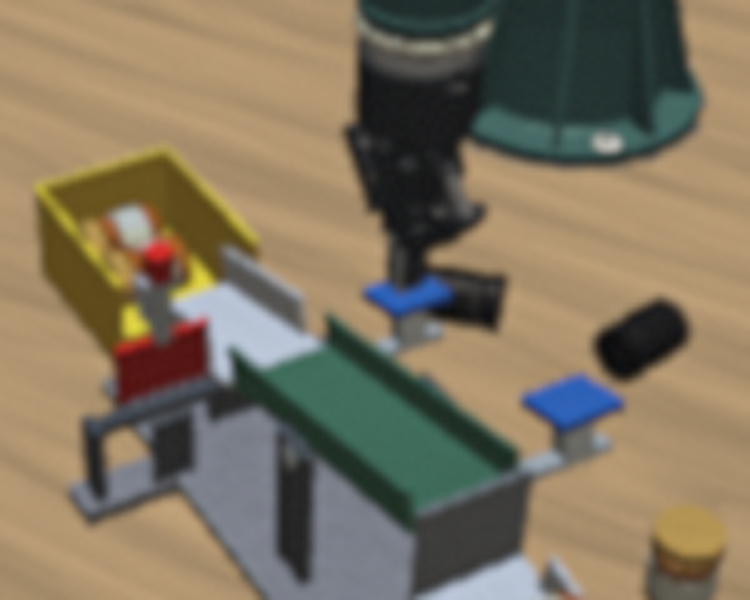

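The jars are in the tray, around (130,240) in the crop. I'll lift straight up, move aside and check.

Emit:
jog_arm(
  deltas=[
    {"jaw":-1,"dp":[0,0,-0.2],"roll":0},
    {"jaw":-1,"dp":[0,0,-0.5],"roll":0},
    {"jaw":-1,"dp":[0,0,-0.8],"roll":0},
    {"jaw":-1,"dp":[0,0,-1],"roll":0},
    {"jaw":-1,"dp":[0,0,-1],"roll":0},
  ],
)

```text
time: 9.63
eef_pos: [460.9, 99.3, 223.5]
tool_rot: [[0.448, 0.894, 0.008], [0.894, -0.448, 0.0], [0.004, 0.007, -1.0]]
force: [0.9, -0.1, 0.1]
finger_gap: 0.2
```

Emit:
jog_arm(
  deltas=[
    {"jaw":-1,"dp":[0.3,-0.15,-0.2],"roll":0},
    {"jaw":-1,"dp":[0.6,-0.3,-0.3],"roll":0},
    {"jaw":-1,"dp":[0.9,-0.45,-0.3],"roll":0},
    {"jaw":-1,"dp":[1,-0.5,-0.3],"roll":0},
    {"jaw":-1,"dp":[1,-0.5,-0.3],"roll":0},
  ],
)

```text
time: 10.05
eef_pos: [457.5, 213.1, 248.6]
tool_rot: [[0.445, 0.895, -0.001], [0.895, -0.445, 0.0], [0.0, -0.001, -1.0]]
force: [-0.0, -0.3, 0.4]
finger_gap: 0.2
```

Emit:
jog_arm(
  deltas=[
    {"jaw":-1,"dp":[0.3,-0.15,0],"roll":0},
    {"jaw":-1,"dp":[0.6,-0.3,0],"roll":0},
    {"jaw":-1,"dp":[0.9,-0.45,0],"roll":0},
    {"jaw":-1,"dp":[1,-0.5,0],"roll":0},
    {"jaw":-1,"dp":[1,-0.5,0],"roll":0},
  ],
)

```text
time: 10.47
eef_pos: [457.9, 323.9, 248.2]
tool_rot: [[0.446, 0.895, -0.001], [0.895, -0.446, -0.001], [-0.001, -0.001, -1.0]]
force: [-0.4, -0.2, -0.5]
finger_gap: 0.3
```

```bash
python3 - <<'E'
from h import *
o=observe();print(o['eef_pos'],o['force'])
d=snap('scene','scene9');k=knob('scene9');print(k,(k[0]-knob('scene0')[0])[:2]@[.894,-.449])
t=snap('top','top9')
a=cv2.resize(d['color'][130:310,220:370],(500,600),interpolation=cv2.INTER_CUBIC)
cv2.imwrite('pics/s9.png',a);cv2.imwrite('pics/t9.png',cv2.resize(t['color'][100:290,90:330],None,fx=3.1,fy=3.1,interpolation=cv2.INTER_CUBIC))
for f,g in(('top9',t),('scene9',d)):
    P=pts(g);hsv=cv2.cvtColor(g['color'],cv2.COLOR_BGR2HSV)
    m=(cv2.inRange(hsv,(105,120,60),(130,255,255))>0)&(P[...,2]>90)&(P[...,2]<180)&(P[...,0]>400)&(P[...,0]<600)
    n,l,s,c=cv2.connectedComponentsWithStats(m.astype(np.uint8))
    for i in range(1,n):
        if s[i,4]>30: print(f,np.median(P[l==i],0).round(1))
E
```

```text
[457.8586406  323.87570142 248.17074253] [-0.38145575 -0.22859123 -0.47676169]
(array([588.03737263,   2.23038694, 179.        ]), 29) 74.61705881360793
top9 [531.2 250.6 149.9]
top9 [454.9 102.3 116.9]
scene9 [461.9 106.9 118.6]
scene9 [538.8 253.2 152. ]
```

View pics/s9.png

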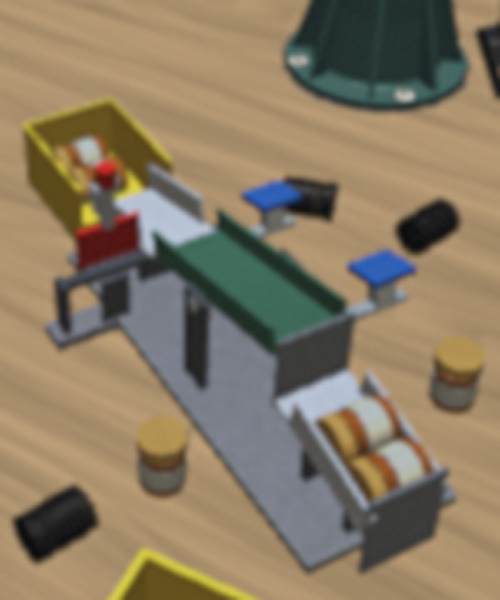

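View pics/t9.png

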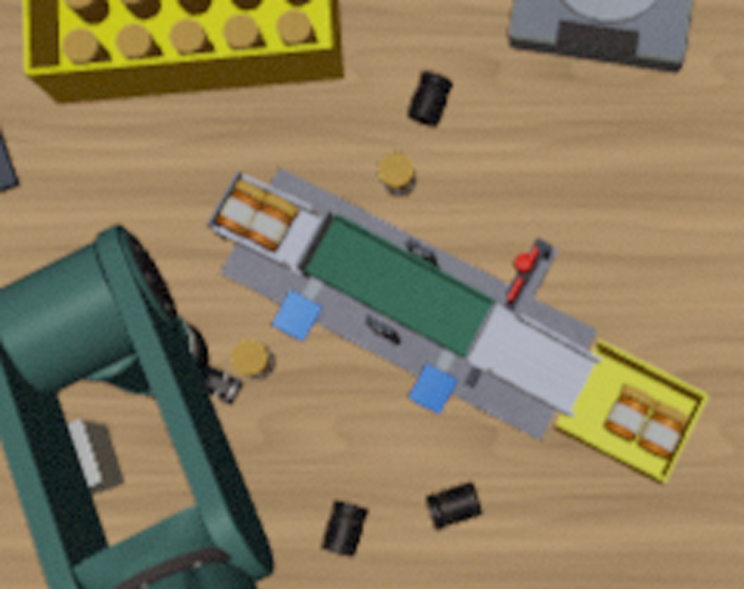

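Both jars lie in the tray. The gate is over (free pad at about 118 mm), the shutter is open, and the arm is clear of everything.

```bash
python3 -c "
from h import *
print(observe()['qd'].round(4)); print(job_done())"
```

```text
[-0.0193 -0.0142  0.0104 -0.0018  0.0017  0.0022]
the job is handed in; nothing more can be done
None
```

The job is done and handed in at about 10.5 s: both jars are in the yellow tray, the gate is rocked right over and the shutter is open.

- **Shutter:** I pushed it open by its knob with the closed fingertips until it hit its stop, where the force rose to about 15 N with no more travel. The last picture puts the knob 74.6 mm from where it started. The shutter started about 3 mm open, so that agrees with the 76 mm stop to within measuring error.
- **Gate:** I then pressed the free-side blue pad down to its stop, with a reading of 24 N there. Both jars rolled into the tray, and the gate stayed over after I lifted off. The free pad then measured 117 to 119 mm high (118 expected), and the other pad 150 to 152 mm.
- **Final pictures:** The two jars in the full chute, both spare jars and the black look-alikes are where they were. I did not check the carton (partly behind the arm), label roll or brush at the end. The arm stayed well above the table on its way in and out and is clear of everything.
- **Disagreement:** The scene camera placed the pads about 8 mm away from where the top camera did, more than the stated 2 mm. A wrist-camera reading agreed with the top camera, so I used the top camera's positions.

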